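# Draw a drink can from the bedside gravity rack

## Task

Press the round plunger knob all the way down so that the gate lets the drink can go, and let it roll out from under the wire cage by itself. The can is fizzy, so never stop it dead: take it up softly with the fingers on the open part of the rack, travel along close to it for about half a second while it slows, bring it to a stop before it reaches the lip at the end, without a knock or a hard squeeze, and keep it still there for about a second. Then let it down gently to rest against the lip, take the hand away, and leave the other things on the table undisturbed.

Things in the scene. Friction and masses are not known exactly. Their poses are not given: they have to be found in the camera images.
- rack: Fixed wooden gravity rack, 520 mm long (x), 118 mm wide (y). Origin on the table under its middle; +x runs downhill to the lip, z up, frame level. The can rolls on two flat runners, 22 mm wide at y = +-28 mm, whose top is at z = 52 mm - 0.036 x (slope 0.036 rad). Side boards (y 49 to 59 mm either side) rise 12 mm above the runners. Upper half caged, lower half open above.
- cage_end (a point): Middle of the last hoop of the steel wire cage: rack x = 0, 68 mm above the runners. The cage (wires 5 mm thick) covers the rack from x = -254 mm to here, so the hand cannot get at the can there. From here to the lip (x = 3 to 240 mm) the rack is open above and the can can be stopped.
- slope_mark (a point): Point on the rack's centre line at runner height in the middle of the open part: rack x = 120 mm, z = 47.7 mm.
- lip: Upright wooden end board of the rack, fixed to it, same frame as the rack: 12 mm thick, its inner face at rack x = 240 mm, from z = 39 to 85 mm. A can resting against it has its axis at rack x = 213 mm.
- can: Plain aluminium drink can, diameter 53 mm, length 90 mm, 180 g nominal (varies). Origin at its centre; y along its axis and rack y. Starts under the cage at rack x = -216 to -124 mm, held by the gate. Let go, it rolls without slip at about 0.12 m/s2: cage end after 1.4 to 2 s at 0.17 to 0.23 m/s; lip, if not stopped, a second later at 0.3 m/s.
- gate (a joint): Travel of the plunger and gate, m: 0 = up (gate pin stands 12 to 16 mm above the runners and holds the can), 0.018 = pressed fully down (pin below the runners, can free; the can moves off only when the pin is below the runners, beyond 0.012 to 0.016). No spring: friction of about 4 N holds it where it is left.
- knob_top (a point): Centre of the top of the round steel plunger knob (diameter 36 mm, 12 mm thick), beside the open lower half of the rack on the robot's side, at rack y = -103 mm and x from 53 to 145 mm (the gate unit is clamped at a different place each time; centre 269 mm downhill of the can's start); top 95 mm above the table when up, 77 mm when down. Moves with the gate.
- spare_can: Bystander: a second can, same size, standing upright; origin under its centre.
- mug: Bystander: white mug, radius 40 mm, 92 mm high; origin under its centre.
- clock: Bystander: alarm clock, 55 x 110 x 75 mm; origin under its centre.
- remote: Bystander: remote control, 170 x 42 x 18 mm; origin under its centre.
- glasses_case: Bystander: glasses case, 65 x 160 x 42 mm; origin under its centre.
- lotion: Bystander: lotion bottle, radius 26 mm, 130 mm high; origin under its centre.
- coaster: Bystander: cork coaster, radius 48 mm, 8 mm thick; origin under its centre.
Not all that is in view belongs to the job. What is shaped like the can but blue or turquoise is not meant.

How it is judged:
On the way, in this order (a step that is already met when the one before it is completed fails the run):
1. the plunger is pressed fully down (value of joint gate above 0.016 m), for 0.05 s.
2. the can rolls freely out of the cage, untouched (x of can in the frame of rack between -0.07 and 0.1 m and linear speed of can above 0.12 m/s and contact force between can and the arm below 0.05 N and contact force between can and the fingers below 0.05 N), for 0.1 s.
3. the hand travels along with the can as it still rolls on the open part (fingers within about 25 mm of it) (x of can in the frame of rack between -0.005 and 0.2 m and linear speed of can above 0.06 m/s and distance between the grasp point and can below 0.06 m), for 0.4 s.
4. the can is stopped on the open part, clear of the lip, and kept still (x of can in the frame of rack between -0.005 and 0.206 m and linear speed of can below 0.04 m/s), for 0.5 s.
At the end, for the whole second after the job is handed in: the can lies still on the runners against the lip (axis within 10 mm of where it touches the lip, slower than 20 mm/s), the hand away from it (x of can in the frame of rack between 0.203 and 0.225 m and y of can in the frame of rack between -0.02 and 0.02 m and z of can in the frame of rack between 0.062 and 0.08 m and linear speed of can below 0.02 m/s).
It fails at once if the can is knocked or squeezed by the hand with more than 6 N (contact force between can and the fingers above 6 N or contact force between can and the arm above 6 N).
It fails at once if the can runs into the lip faster than 0.15 m/s (x of can in the frame of rack above 0.2 m and linear speed of can above 0.15 m/s).
It fails at once if the can leaves the rack (z of can in the frame of rack below 0.058 m or z of can in the frame of rack above 0.12 m).
It fails at once if a bystander is shifted by more than 30 mm (distance of any of spare_can, mug, clock, remote, glasses_case, lotion, coaster from where it was at the start of the episode above 0.03 m).
It also fails if it takes over 38 s, if anything falls off the work surface, if the arm or the gripper's body presses on something with over 40 N, if the wrist force passes 120 N, or if a joint passes its speed limit or range.

## Robot

A 6-joint arm with a two-finger parallel gripper is mounted at the origin on the work surface. World frame = base frame: x ahead of the robot, y to its left, z up, the work surface at z = 0. Lengths are in m, angles in rad, forces in N, time in s.
With the tool pointing down it reaches from about 0.275 to 1 m from the base axis. Payload 8.4 kg.
Tool frame: the origin (TCP) lies on the centre line of the jaws, within the pads' length; the fingertips stand 17 mm ahead of it and the grasp point (between the pads) lies 2 mm behind it (bot.tcp_to_tips is the z of the fingertips in the tool frame, in m); z points along the fingers, y is the line along which they close (so a half turn about z gives the same grasp; the last joint's range is limited). The gripper opens to 85 mm and grips with 20 to 120 N. Pads are 22 mm wide; open, the fingers measure 114 mm over their backs; the gripper's body (76 mm by 85 mm) begins 54 mm behind the grasp point. The pads swing forward as they close: fully open they stand 13 mm farther back than shut.
Start: joints at [1.29, 0.353, 1.633, -0, 1.155, -0.002], TCP at [0.172, 0.601, 0.248] pointing down, gripper open.
Joint ranges: [-2.63, 2.63], [-0.92, 2.1], [0.06, 2.66], [-1.3, 4.44], [0, 2.69], [-3.02, 3.02]. Speed limits (rad/s): [2.22, 2.22, 2.79, 3.14, 3.14, 3.14].

## Interface

Orientations are given as a unit quaternion [x, y, z, w].
In Python, from workcell import bot, hand, kinematics, get_obs, vision, hand_in gives the robot as it stands. The module is installed in compiled form; this text tells all that it offers. Calls block until the motion is done:
- bot.reach(position, orientation): joint-space move of the TCP to a pose.
- bot.servo_line(position, ori=None, velocity=0.15): straight line of the TCP; ori=None keeps the orientation; velocity is the mean speed in m/s.
- bot.goto_joints(angles): joint-space move.
- hand.move_gripper(opening, strength=None): finger opening in m; strength is the grip in N (None keeps the last); returns when the fingers have stopped.
- bot.dwell(seconds).
- kinematics.solve_ik(position, orientation): joint angles nearest the present ones, or None.
- get_obs(): the state.
- vision.read_camera(name): name is "scene" or "top" or "wrist"; returns a dict with "frame" (480x640x3 uint8, red, green, blue), "intrinsics" (3x3 intrinsics, pixels), "view" (4x4, takes a point from world to camera coordinates). Camera axes: x right, y down, z forward; pixel columns grow to the right and rows downward; lengths in m; the calibration is good to about 2 mm. The wrist camera is an equidistant fisheye: a pixel r from the principal point sees the ray r / f radians off the axis. A picture is of the moment at which its call begins. There is no depth.
A pose or a line that the arm cannot do raises bot.IKError and nothing moves.
- hand_in(): hands the job in; it is judged then, once.
The state is a dict: "time_s": time; "joint_pos": joint angles; "joint_vel": joint speeds; "joint_efforts": joint torques, N m; "position": TCP position; "orientation": TCP orientation; "wrist_force": force on the tool from outside, world axes, zero at the start; "ft_torque": the same for the moment, N m; "gripper_width": finger opening in m; "grip_force": force on a finger pad.
Only numpy, scipy, OpenCV 4.12 (cv2) and the standard library are available. Lean on these libraries where they do the work, as an engineer would, in place of code of your own. Each camera call takes 0.05 s, during which the arm holds its last target. There are 200 camera calls.

## Working session

There is one attempt and no reset: what is moved stays moved. The work goes in short steps, each a Python script; the robot and the scene stay as the last script left them, time stands still between calls to the robot, and variables do not carry over. Pictures are saved under pics/ and viewed, at most 10 in all, crops included, and the job is handed in when it is done.

```bash
mkdir -p pics
python3 - <<'E'
from workcell import bot, hand, kinematics, get_obs, vision
import cv2,numpy as np
for n in ("scene","top"):
    r=vision.read_camera(n); cv2.imwrite(f"pics/{n}0.png",r["frame"][:,:,::-1]); np.savez(f"{n}0.npz",**r)
    print(n,r["intrinsics"].tolist(),np.round(r["view"],4).tolist())
o=get_obs();print(o)
E
```

```text
scene [[529.6917489053654, 0.0, 320.1376563330723], [0.0, 529.6917489053654, 235.30531185098062], [0.0, 0.0, 1.0]] [[-0.3722, 0.9281, -0.0145, 0.1693], [0.5776, 0.2194, -0.7863, -0.2096], [-0.7265, -0.301, -0.6177, 1.7631], [0.0, 0.0, 0.0, 1.0]]
top [[554.651677935519, 0.0, 314.08468431290953], [0.0, 554.651677935519, 240.89972885458707], [0.0, 0.0, 1.0]] [[0.0194, -0.9995, 0.0242, -0.0105], [-0.9821, -0.0236, -0.1868, 0.5292], [0.1873, -0.0201, -0.9821, 1.2512], [0.0, 0.0, 0.0, 1.0]]
{'time_s': 0.1, 'joint_pos': array([ 1.28961177e+00,  3.53565492e-01,  1.63408807e+00,  4.60035615e-05,
        1.15516108e+00, -2.38821456e-03]), 'joint_vel': array([ 0.00197227,  0.00048326, -0.0017182 ,  0.00252794,  0.00109309,
        0.00100147]), 'joint_efforts': array([-1.04978841e-03, -6.06352615e+01, -3.42820144e+01, -1.02964696e-04,
        3.81312770e-03, -3.44045236e-05]), 'position': array([0.17186532, 0.60047966, 0.24763298]), 'orientation': array([ 1.38956331e-01,  9.90298321e-01, -6.01886758e-04, -1.07166834e-04]), 'wrist_force': array([ 0.13183318,  0.79176228, -0.19323272]), 'ft_torque': array([ 0.00443045, -0.00448003, -0.00131534]), 'grip_force': 0.0, 'gripper_width': 0.08567270910727866}
```

View pics/scene0.png

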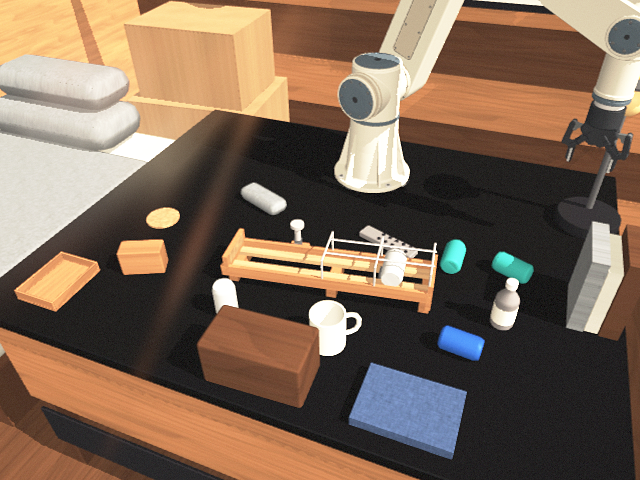

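View pics/top0.png

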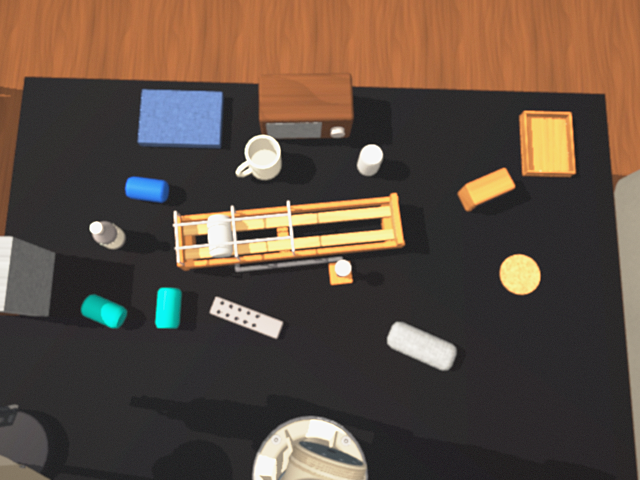

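The top view shows the rack from (180,240) to (400,222), with the lip on the right. The white can is under the cage at (220,235) and the knob is at (343,268). Can-like items: white can in the cage (220,235), which is the one meant; standing white can (370,159), the spare; blue (147,190) and turquoise (168,308) and (104,311), which are decoys. I'll enlarge both views to confirm.

Run:
```python
import cv2
t=cv2.imread("pics/top0.png")[185:290,165:415]; s=cv2.imread("pics/scene0.png")[205:320,210:450]
cv2.imwrite("pics/tc.png",cv2.resize(t,None,fx=3.2,fy=3.2,interpolation=cv2.INTER_CUBIC))
cv2.imwrite("pics/sc.png",cv2.resize(s,None,fx=3.2,fy=3.2,interpolation=cv2.INTER_CUBIC))
```

```text
(no output)
```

View pics/tc.png

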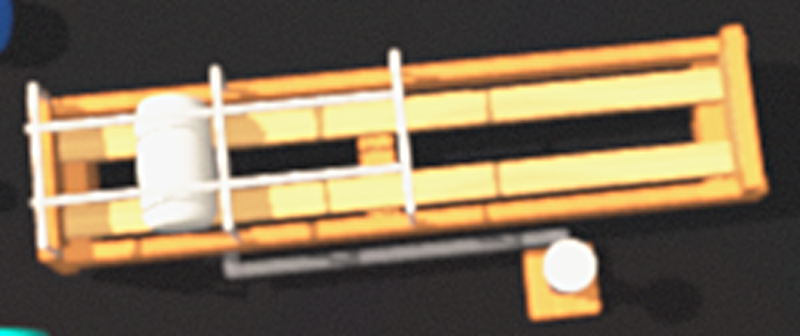

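View pics/sc.png

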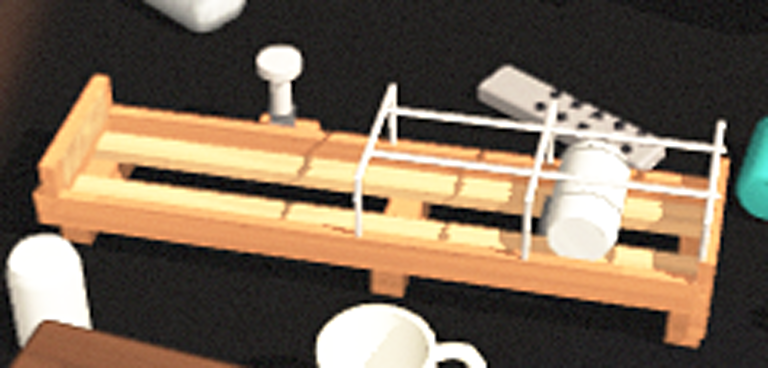

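The white can sits in the cage at crop (176,162), and the knob top is at (570,263) in the top crop and (278,58) in the scene crop. Next I fit the rack pose to both views.

```bash
cat > cam.py <<'E'
import numpy as np
from scipy.optimize import least_squares
C={n:dict(np.load(f"{n}0.npz")) for n in("scene","top")}
def proj(n,P):
    P=np.atleast_2d(P);p=P@C[n]["view"][:3,:3].T+C[n]["view"][:3,3];q=p@C[n]["intrinsics"].T;return q[:,:2]/q[:,2:]
OFF={"top":(165,185),"scene":(210,205)}
px=lambda n,u,v:np.array([u/3.2+OFF[n][0]-.34,v/3.2+OFF[n][1]-.34])
def R2W(p,P):
    x,y,z,a=p[:4];P=np.atleast_2d(P);c,s=np.cos(a),np.sin(a)
    return np.c_[x+c*P[:,0]-s*P[:,1],y+s*P[:,0]+c*P[:,1],z+P[:,2]]
E
python3 - <<'E'
from cam import *
L=[("top",721,30,.240,1,.085),("top",743,27,.252,1,.085),("top",766,192,.252,-1,.085),("top",743,197,.240,-1,.085),
("scene",110,80,.240,-1,.085),("scene",97,75,.252,-1,.085),("scene",36,190,.252,1,.085),("scene",54,192,.240,1,.085)]
obs=np.array([px(n,u,v) for n,u,v,*_ in L])
# hoops mid-top: x=0 and x=-.254
def res(p):
    r=[]
    for (n,u,v,x,s,z),o in zip(L,obs): r.append(proj(n,R2W(p,[x,s*p[4],z]))[0]-o)
    # runner line boundary & side board far top edge: points at far end (uphill) 
    for n,u,v,y in [("top",403,137,0)]: r.append(proj(n,R2W(p,[0,y,.120]))[0]-px(n,u,v))
    for n,u,v,y in [("top",37,165,0)]: r.append((proj(n,R2W(p,[-.2515,y,.129]))[0]-px(n,u,v)))
    return np.concatenate(r+[[(p[2])*100]])
f=least_squares(res,[.4,0,0,-np.pi/2,.059]);print(np.round(f.x,4));print(np.round(f.fun[:-1].reshape(-1,2),1).tolist())
tri=lambda a,b:least_squares(lambda P:np.r_[proj("top",P)[0]-a,proj("scene",P)[0]-b],[.5,0,.05])
p=f.x
def W2R(P):
    d=P-p[:3];c,s=np.cos(p[3]),np.sin(p[3]);return np.array([c*d[0]+s*d[1],-s*d[0]+c*d[1],d[2]])
for nm,a,b in [("knob",(570,263),(279,60)),("can ctr",(176,162),(585,198))]:
    t=tri(px("top",*a),px("scene",*b));print(nm,t.x.round(4),W2R(t.x).round(4),t.fun.round(1))
np.save("rack.npy",p)
E
python3 - <<'E'
import sys;sys.path.insert(0,'.')
import os;os.chdir('.')
from cam import *
import cv2
p=np.load("rack.npy")
ims=[]
for n in("top","scene"):
    im=cv2.imread(f"pics/{n}0.png");ox,oy=OFF[n];im=cv2.resize(im[oy:oy+115,ox:ox+250],None,fx=3.2,fy=3.2,interpolation=cv2.INTER_CUBIC)
    def ln(a,b,col):
        q=(proj(n,R2W(p,[a,b]))+.34-OFF[n])*3.2;cv2.line(im,*[tuple(int(v) for v in k) for k in q],col,1,cv2.LINE_AA)
    for y in(-.039,-.017,.017,.039): ln([-.25,y,.061],[.24,y,.0434],(0,0,255))
    for y in(-.059,-.049,.049,.059): ln([-.25,y,.073],[.24,y,.0554],(255,0,0))
    for x in(.24,.252): ln([x,-.059,.085],[x,.059,.085],(0,255,0))
    ln([0,-.054,.12],[0,.054,.12],(255,0,255)); ims.append(im[:295])
cv2.imwrite("pics/ov.png",np.vstack([i[:,:800] for i in ims]))
E
```

```text
[ 0.5498  0.0554 -0.0118 -1.4449  0.0648]
[[-0.0, -1.2], [-1.9, -0.8], [-1.6, 1.6], [0.5, 0.6], [0.2, 1.4], [-0.0, 2.3], [-0.3, -2.4], [-1.4, -2.3], [0.1, -0.9], [1.2, 0.7]]
knob [ 0.4625 -0.0627  0.0955] [ 0.1062 -0.1014  0.1073] [-0.4  0.2 -0.5 -0.1]
can ctr [0.5298 0.2165 0.0886] [-0.1623  0.0003  0.1005] [-0.  0. -0.  0.]
```

View pics/ov.png

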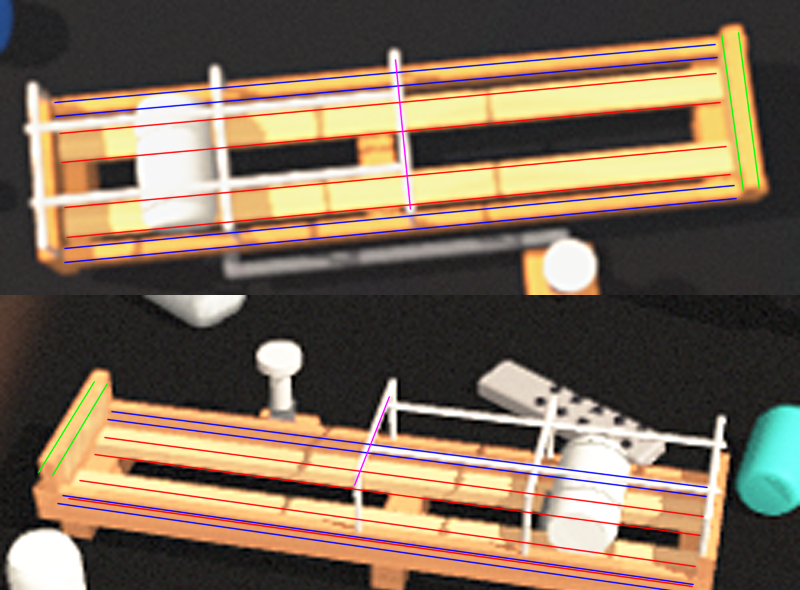

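The red overlay is off because the frame height drifted to -12 mm, although knob z = 95.5 mm confirms the table is at 0. I refit with z = 0, adding the knob and can as ties, and build a can tracker on the scene camera.

```bash
cat >> cam.py <<'E'
def W2R(p,P):
    d=np.asarray(P)-[p[0],p[1],0];c,s=np.cos(p[3]),np.sin(p[3]);return np.array([c*d[0]+s*d[1],-s*d[0]+c*d[1],d[2]])
XS=np.arange(-.24,.06,.001)
def track(frame,p,n="scene"):
    "whiteness profile along can axis height -> centre x"
    W=np.zeros(len(XS))
    for y in(-.015,0,.015,.03):
        q=proj(n,R2W([p[0],p[1],0,p[3]],np.c_[XS,0*XS+y,.052-.036*XS+.0265])).round().astype(int)
        W+=frame[q[:,1],q[:,0]].min(1)>140
    m=np.convolve(W,np.ones(53),"same"); k=m>=m.max()-4
    return XS[k].mean(), m.max()/212
E
python3 - <<'E'
from cam import *
L=[("top",721,30,.240,1,.085),("top",743,27,.252,1,.085),("top",766,192,.252,-1,.085),("top",743,197,.240,-1,.085),
("scene",110,80,.240,-1,.085),("scene",97,75,.252,-1,.085),("top",403,137,0,0,.120),("top",37,165,-.2515,0,.129)]
obs=np.array([px(n,u,v) for n,u,v,*_ in L])
knob=np.array([.4625,-.0627,.0955]);can=np.array([.5298,.2165,.0886])
def res(p):
    q=[p[0],p[1],0,p[2]]
    r=[proj(n,R2W(q,[x,s*p[3],z]))[0]-o for (n,u,v,x,s,z),o in zip(L,obs)]
    return np.r_[np.concatenate(r),(W2R(q,knob)[1]+.103)*500,(W2R(q,can)[1])*500]
f=least_squares(res,[.55,.05,-1.445,.06],loss="soft_l1");print(f.x.round(4));print(res(f.x).round(1).tolist())
p=[f.x[0],f.x[1],0,f.x[2]];np.save("rack.npy",p)
print(W2R(p,knob).round(4),W2R(p,can).round(4), [track(C[n]["frame"],p,n) for n in("scene","top")])
E
python3 - <<'E'
import numpy as np
from workcell import bot,kinematics,get_obs
from scipy.spatial.transform import Rotation as R
a=np.load("rack.npy")[3]; print(bot.tcp_to_tips)
for s in(1,-1):
    y=s*np.array([-np.sin(a),np.cos(a),0]);z=np.array([0,0,-1.]);q=R.from_matrix(np.c_[np.cross(y,z),y,z]).as_quat()
    print(s,q.round(4),[None if (j:=kinematics.solve_ik(P,q)) is None else np.round(j,2).tolist() for P in([.46,-.06,.12],[.55,0,.08],[.57,-.15,.08])])
E
```

```text
[ 0.5487  0.056  -1.4484  0.0612]
[0.8, -0.3, -0.9, 0.2, -1.2, 0.0, 0.8, -1.0, -0.2, -1.7, -0.4, -0.8, -0.3, -1.6, -0.3, -0.2, 1.5, 0.4]
[ 0.1073 -0.1     0.0955] [-0.1616  0.0008  0.0886] [(np.float64(-0.16449999999999992), np.float64(0.9858490566037735)), (np.float64(-0.1649999999999999), np.float64(0.9952830188679245))]
0.017
1 [0.6625 0.749  0.     0.    ] [[-0.13, 0.28, 2.08, -0.0, 0.78, -0.26], [-0.0, 0.46, 1.92, -0.0, 0.76, -0.13], [-0.26, 0.5, 1.83, -0.0, 0.8, -0.38]]
-1 [ 0.749  -0.6625  0.     -0.    ] [[-0.13, 0.28, 2.08, -0.0, 0.78, 2.89], [-0.0, 0.46, 1.92, -0.0, 0.76, 3.02], [-0.26, 0.5, 1.83, -0.0, 0.8, 2.76]]
```

```bash
cat > rob.py <<'E'
from cam import *
from workcell import bot,hand,kinematics,get_obs,vision,hand_in
p=np.load("rack.npy")
from scipy.spatial.transform import Rotation as R
a=p[3];y=np.array([-np.sin(a),np.cos(a),0]);z=np.array([0,0,-1.]);Q=R.from_matrix(np.c_[np.cross(y,z),y,z]).as_quat()
def W(x,y,ztip): return R2W([p[0],p[1],0,p[3]],[x,y,ztip+.017])[0]
T=lambda:get_obs()["time_s"]
E
python3 - <<'E'
from rob import *
t=T();hand.move_gripper(.010,20);print("grip",T()-t,get_obs()["gripper_width"])
t=T();bot.reach([.4625,-.0627,.16],Q);print("reach",T()-t)
t=T();bot.servo_line([.4625,-.0627,.135],velocity=.1);print("line .025@.1",T()-t)
o=get_obs();print(o["position"],o["wrist_force"])
zz=.135
while zz>.105:
    zz-=.003 if zz>.120 else .0015
    bot.servo_line([.4625,-.0627,zz],velocity=.03)
    o=get_obs();print(round(zz,4),o["position"][2].round(4),o["wrist_force"].round(1),round(o["time_s"],2))
    if o["wrist_force"][2]>1.5: break
r=vision.read_camera("wrist");import cv2;cv2.imwrite("pics/w1.png",r["frame"][:,:,::-1])
r=vision.read_camera("scene");cv2.imwrite("pics/s1.png",cv2.resize(r["frame"][120:320,150:450,::-1],None,fx=2.6,fy=2.6))
print(track(r["frame"],p))
E
```

```text
grip 0.7000000000000001 0.010180805542779829
reach 2.5833000000000004
line .025@.1 0.3999999999999999
[ 0.46224795 -0.06239075  0.13472305] [0.03445656 0.24397298 0.00392553]
0.132 0.1322 [-0.3  0.7  0.1] 4.03
0.129 0.129 [ 0.1 -0.2 -0. ] 4.28
0.126 0.1258 [ 0.4  0.2 -0.7] 4.53
0.123 0.1228 [0.4 0.1 0. ] 4.78
0.12 0.1198 [-0.1  0.3 -0.7] 5.03
0.1185 0.1184 [ 0.1 -0.3  0.5] 5.28
0.117 0.1169 [0.4 0.5 0.3] 5.53
0.1155 0.1154 [-0.  -0.3  0.5] 5.78
0.114 0.1139 [-0.6 -0.  -0. ] 6.03
0.1125 0.1124 [0.8 0.  0.1] 6.28
0.111 0.1109 [-0.5 -0.1 -0.5] 6.53
0.1095 0.1094 [ 0.5 -0.4 -0.3] 6.78
0.108 0.1079 [-0.4 -0.3 -0.4] 7.03
0.1065 0.1064 [ 0.5 -0.2 -0.5] 7.28
0.105 0.1049 [-0.4  0.  -0.1] 7.53
(np.float64(-0.15899999999999992), np.float64(0.9575471698113207))
```

View pics/s1.png

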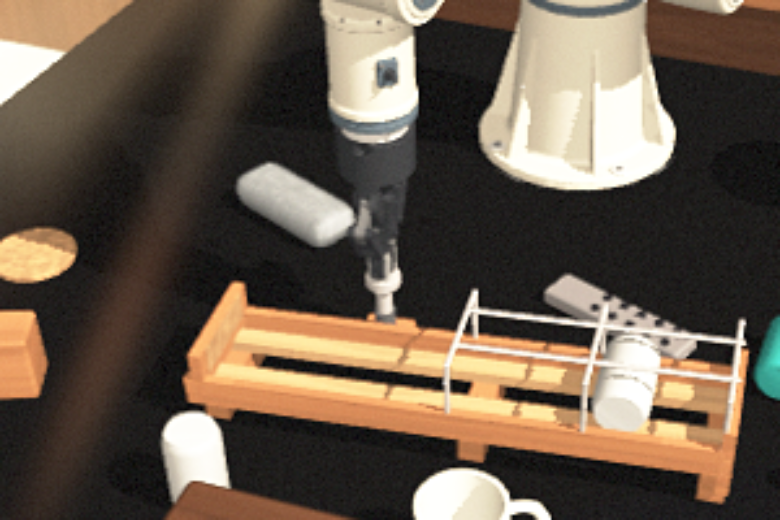

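The picture shows the closed fingers resting on the knob at (383,283). The knob is already about 7 mm down, the can is still held at (628,385), and the bystanders are untouched. Next I choose the catch profile in a quick simulation.

```bash
cat > sim.py <<'E'
import numpy as np
S={"minjerk":lambda s:10*s**3-15*s**4+6*s**5,"cubic":lambda s:3*s*s-2*s**3,"trap":lambda s:np.where(s<.25,s*s/.375,np.where(s>.75,1-(1-s)**2/.375,(s-.125)/.75))}
def sim(u0,u1,vm,xl,vl,prof,lag=.03,acc=.12,e=.2):
    dt=.001;t=0;x,v=xl,vl;hit=[];near=0;T=(u1-u0)/vm
    while t<T+.6:
        U=lambda t:u0+(u1-u0)*float(S[prof](np.clip((t-lag)/T,0,1)))
        u=U(t);w=(U(t+dt)-u)/dt
        v+=acc*dt;x+=v*dt
        if x>=u and v>w: hit.append((v-w,u)); v=w-e*(v-w) if v-w>.01 else w; x=u
        if u-x<.018 and v>.06 and x>-.005: near+=dt
        t+=dt
    m=max(hit) if hit else (0,0);return m[0],m[1],near
if __name__=="__main__":
    for vm in(.11,.13,.15):
        for gap in(.02,.03,.04,.05,.06):
            out=[]
            for prof in S:
                rs=[sim(.02,.165,vm,.02-gap+d,np.sqrt(2*.12*(.155+.02-gap))*k,prof,l) for d in(-.006,0,.006) for k in(.9,1,1.1) for l in(.0,.06)]
                out.append((round(max(r[0] for r in rs),3),round(min(r[2] for r in rs),2)))
            print(vm,gap,out)
E
python3 sim.py
```

```text
0.11 0.02 [(np.float64(0.221), 0.06), (np.float64(0.218), 0.08), (np.float64(0.218), 0.08)]
0.11 0.03 [(np.float64(0.214), 0.09), (np.float64(0.192), 0.19), (np.float64(0.194), 0.19)]
0.11 0.04 [(np.float64(0.2), 0.19), (np.float64(0.189), 0.2), (np.float64(0.188), 0.2)]
0.11 0.05 [(np.float64(0.193), 0.2), (np.float64(0.185), 0.54), (np.float64(0.175), 0.57)]
0.11 0.06 [(np.float64(0.193), 0.34), (np.float64(0.111), 0.6), (np.float64(0.106), 0.58)]
0.13 0.02 [(np.float64(0.22), 0.06), (np.float64(0.217), 0.06), (np.float64(0.217), 0.06)]
0.13 0.03 [(np.float64(0.211), 0.09), (np.float64(0.199), 0.19), (np.float64(0.199), 0.19)]
0.13 0.04 [(np.float64(0.207), 0.13), (np.float64(0.196), 0.38), (np.float64(0.199), 0.35)]
0.13 0.05 [(np.float64(0.207), 0.13), (np.float64(0.162), 0.34), (np.float64(0.115), 0.38)]
0.13 0.06 [(np.float64(0.236), 0.09), (np.float64(0.187), 0.12), (np.float64(0.187), 0.13)]
0.15 0.02 [(np.float64(0.22), 0.06), (np.float64(0.216), 0.06), (np.float64(0.216), 0.06)]
0.15 0.03 [(np.float64(0.214), 0.09), (np.float64(0.214), 0.19), (np.float64(0.213), 0.19)]
0.15 0.04 [(np.float64(0.241), 0.15), (np.float64(0.202), 0.13), (np.float64(0.204), 0.16)]
0.15 0.05 [(np.float64(0.267), 0.07), (np.float64(0.249), 0.09), (np.float64(0.251), 0.09)]
0.15 0.06 [(np.float64(0.278), 0.07), (np.float64(0.27), 0.07), (np.float64(0.27), 0.07)]
```

```bash
cat > opt.py <<'E'
import numpy as np, itertools
P={"minjerk":lambda s:10*s**3-15*s**4+6*s**5,"cubic":lambda s:3*s*s-2*s**3,"trap":lambda s:np.where(s<.2,s*s/.32,np.where(s>.8,1-(1-s)**2/.32,(s-.1)/.8))}
E=np.array(list(itertools.product((-.004,0,.004),(.95,1,1.05),(.0,.05),(.10,.14),(0,.4))))
def run(u0,u1,vm,gap,prof):
    d,k,lag,acc,e=E.T;dt=.002;T=(u1-u0)/vm
    x=u0-gap+d;v=np.sqrt(2*.12*(.15+u0-gap))*k;mx=0*x;near=0*x
    u=np.full(len(E),u0)
    for t in np.arange(dt,T+.4,dt):
        un=u0+(u1-u0)*P[prof](np.clip((t-lag)/T,0,1));w=(un-u)/dt;u=un
        v=v+acc*dt;x=x+v*dt;h=(x>=u)&(v>w)
        mx=np.where(h,np.maximum(mx,v-w),mx);v=np.where(h,w-e*(v-w),v);x=np.where(h,u,x)
        near+=dt*((u-x<.019)&(v>.06)&(x>-.005))
    return mx,near
R=[]
for u0,u1 in((-.005,.165),(-.005,.18),(.01,.18),(.02,.18)):
  for vm in np.arange(.08,.17,.01):
    for gap in np.arange(.01,.085,.005):
        o=[run(u0,u1,vm,gap,q) for q in P]
        R.append((max(a.max() for a,_ in o),u0,u1,round(vm,3),round(gap,3),*[(round(a.max(),3),round(a.mean(),3),round(b.min(),2)) for a,b in o]))
R=[r for r in R if min(q[2] for q in r[5:])>.42]
for r in sorted(R,key=lambda r:r[0])[:12]:print(*[str(x).replace("np.float64","") for x in r])
for i in (5,6):
    print(*min((r for r in R),key=lambda r:r[i][0]))
E
python3 opt.py
```

```text
0.12970714342087916 -0.005 0.165 0.1 0.075 ((0.13), (0.068), (0.43)) ((0.106), (0.089), (0.58)) ((0.128), (0.11), (0.64))
0.13074495796636731 -0.005 0.18 0.1 0.08 ((0.121), (0.068), (0.47)) ((0.108), (0.091), (0.64)) ((0.131), (0.113), (0.69))
0.13729317691510615 -0.005 0.18 0.09 0.085 ((0.137), (0.074), (0.71)) ((0.114), (0.098), (0.87)) ((0.136), (0.119), (0.88))
0.13798184479703343 0.01 0.18 0.1 0.08 ((0.138), (0.07), (0.49)) ((0.11), (0.094), (0.63)) ((0.134), (0.116), (0.67))
0.13837999999999961 -0.005 0.165 0.09 0.085 ((0.108), (0.074), (0.51)) ((0.116), (0.1), (0.66)) ((0.138), (0.121), (0.72))
0.14202802806807002 -0.005 0.165 0.09 0.08 ((0.142), (0.072), (0.67)) ((0.111), (0.095), (0.78)) ((0.134), (0.116), (0.81))
0.14361919133997866 0.02 0.18 0.1 0.08 ((0.144), (0.072), (0.48)) ((0.113), (0.096), (0.6)) ((0.137), (0.119), (0.63))
0.1475700846376306 -0.005 0.165 0.08 0.085 ((0.148), (0.093), (0.44)) ((0.124), (0.106), (1.0)) ((0.14), (0.123), (0.95))
0.1519771881439618 0.01 0.18 0.09 0.085 ((0.152), (0.081), (0.65)) ((0.119), (0.102), (0.82)) ((0.141), (0.123), (0.84))
0.15573577888287488 0.02 0.18 0.09 0.085 ((0.156), (0.084), (0.63)) ((0.122), (0.105), (0.78)) ((0.144), (0.126), (0.8))
0.16785161193873396 -0.005 0.18 0.09 0.08 ((0.168), (0.087), (0.45)) ((0.113), (0.095), (0.99)) ((0.132), (0.114), (0.96))
0.1694518763847966 -0.005 0.18 0.1 0.075 ((0.169), (0.068), (0.57)) ((0.1), (0.085), (0.79)) ((0.126), (0.108), (0.8))
0.13837999999999961 -0.005 0.165 0.09 0.085 (np.float64(0.108), np.float64(0.074), np.float64(0.51)) (np.float64(0.116), np.float64(0.1), np.float64(0.66)) (np.float64(0.138), np.float64(0.121), np.float64(0.72))
0.21285001692605207 -0.005 0.18 0.11 0.065 (np.float64(0.213), np.float64(0.079), np.float64(0.44)) (np.float64(0.087), np.float64(0.072), np.float64(0.75)) (np.float64(0.114), np.float64(0.096), np.float64(0.73))
```

```bash
sed -i 's/^R=\[\]/if __name__!="__main__": raise SystemExit\nR=[]/' opt.py; sed '/^if __name__/,$d' opt.py > model.py
sed -i 's/^def run(u0,u1,vm,gap,prof):/def run(u0,u1,vm,gap,prof,v0):/; s/v=np.sqrt(2\*.12\*(.15+u0-gap))\*k/v=v0*k/' model.py
sed -i 's/XS=np.arange(-.24,.06,.001)/XS=np.arange(-.24,.03,.001)/' cam.py
cat > go.py <<'E'
from rob import *
from model import run,P
u0,u1=.010,.180
wait=W(u0+.0375,0,.0785);end=W(u1+.0375,0,.057)
assert kinematics.solve_ik(wait,Q) is not None and kinematics.solve_ik(end,Q) is not None
X=[];F=[]
bot.servo_line([.4625,-.0627,.0935],velocity=.1);o=get_obs();t0=o["time_s"]
bot.servo_line(wait,Q,velocity=.33);t1=T()
while len(X)<8:
    t=T();f=vision.read_camera("scene")["frame"];F.append(f);X.append((t,*track(f,p)))
    if len(X)>=3 and X[-1][1]+.05*.14>-.088: break
X=np.array(X);now=T();s=X[:,0]-now
c=np.polyfit(s,X[:,1]-.06*s*s,1);vls=c[0];x=c[1];vpr=np.sqrt(max(.24*(x+.146),0));v=(vls+vpr)/2
if x>-.135 and vls>.04:
    best=min(((max(max(a.max()+3*max(0,.45-b.min()) for a,b in [run(u0,u1,vm,g,q,np.sqrt(v*v+.24*(u0-g-x)))]) for q in P),vm,g)
        if 1 else 0 for vm in np.arange(.08,.14,.01) for g in np.arange(.02,.12,.005) if u0-g>=x))if 0 else None
    C_=[]
    for vm in np.arange(.08,.14,.01):
        for g in np.arange(.04,.115,.005):
            if u0-g<x: continue
            vl=np.sqrt(v*v+.24*(u0-g-x))
            r=[run(u0,u1,vm,g,q,vl) for q in P]
            C_.append((max(a.max() for a,_ in r)+3*max(0,.45-min(b.min() for _,b in r)),vm,g,vl))
    best=min(C_);xl=u0-best[2];dl=(xl-x)/((v+best[3])/2)
    if dl>.004: bot.dwell(dl)
    ts=T();bot.servo_line(end,velocity=best[1]);te=T()
    f=get_obs();print("launch",np.round(best,3),"delay",dl,ts,te,f["wrist_force"].round(2),f["position"],end)
else: print("NOT ROLLING")
print("press",o["position"],o["wrist_force"],t0,t1,"x",x,"v",vls,vpr);print(X.round(4).tolist())
r=vision.read_camera("scene")["frame"];bot.dwell(.9);r2=vision.read_camera("scene")["frame"]
import cv2
cv2.imwrite("pics/stop.png",np.hstack([cv2.resize(i[200:330,210:450,::-1],None,fx=1.66,fy=2.) for i in (r,r2)]));print(T())
E
sed -i '/best=min(((max/,/if 0 else None/d' go.py; python3 go.py
```

```text
launch [0.139 0.1   0.08  0.139] delay 0.126145984882981 8.875 10.7417 [-0.05  0.    0.61] [ 0.57528888 -0.15944459  0.07411794] [ 0.57524343 -0.15982657  0.074     ]
press [ 0.46327204 -0.06281472  0.09421676] [-2.21714305 -0.56898499 12.11831306] 7.9 8.4 x -0.08655714285714265 v 0.12792857142857186 0.11944155773551247
[[8.4, -0.1255, 0.9528], [8.45, -0.119, 0.9953], [8.5, -0.1145, 0.9811], [8.55, -0.109, 0.9481], [8.6, -0.103, 0.9764], [8.65, -0.0985, 0.9858], [8.7, -0.0945, 0.9717]]
11.7417
```

View pics/stop.png

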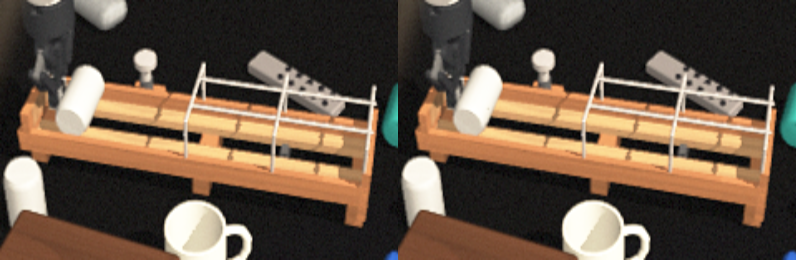

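Both frames (at the stop and 0.9 s later) show the can still against the fingers at (80,100), clear of the lip. Now I let it down with a slow lift, so the can creeps under the rising tips.

Run:
```python
from rob import *
import cv2
bot.servo_line(W(.2215,0,.057),velocity=.02)
bot.servo_line(W(.2215,0,.108),velocity=.03)
bot.servo_line(W(.2215,0,.22),velocity=.15)
bot.dwell(.5);r=vision.read_camera("scene")["frame"]
bot.dwell(.3);r2=vision.read_camera("top")["frame"]
cv2.imwrite("pics/end.png",np.vstack([cv2.resize(r[150:360,130:510,::-1],None,fx=2,fy=1.4),cv2.resize(r2[130:340,90:470,::-1],None,fx=2,fy=1.4)]));print(T())
```

```text
15.7417
```

View pics/end.png

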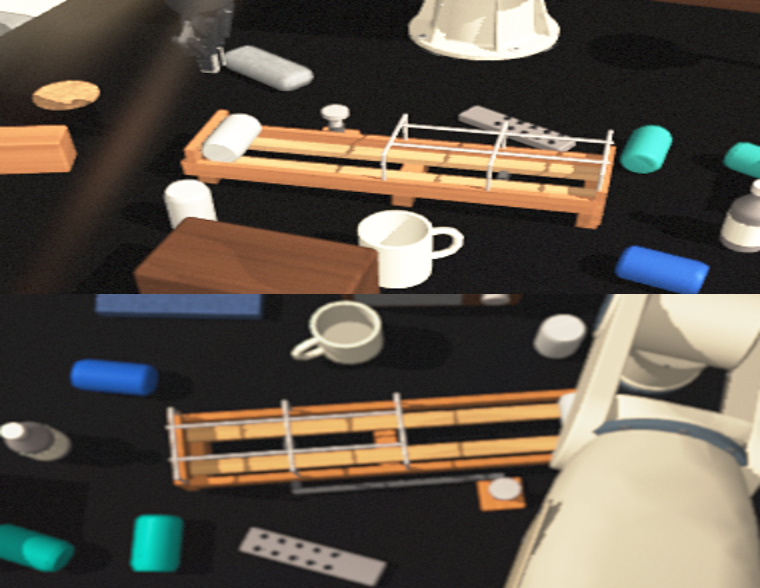

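The can lies against the lip at (232,137), the hand is clear of it, and the bystanders are where they were.

```bash
python3 -c "
from workcell import *
from workcell import bot,hand_in
bot.dwell(.5);print(hand_in())"
```

```text
the job is handed in; nothing more can be done
None
```

I handed the job in at about 16 s of robot time: plunger pressed, can caught as it rolled and stopped short of the lip for over a second, then let down to rest against the lip. The last picture shows the bystanders in place; no verdict came back, and I did not measure the contact force on the can.

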